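# Couple the grease coupler to the tilted bearing nipple and hold the valve open

## Robot

A 6-joint arm with a two-finger parallel gripper is mounted at the origin on a cart in front of the work surface, level with it; the furniture and walls round the work are solid. World frame = base frame: x ahead of the robot, y to its left, z up, the work surface at z = 0. Lengths are in m, angles in rad, forces in N, time in s.
With the tool pointing down it reaches from about 0.35 to 0.975 m from the base axis. Payload 4.9 kg.
Tool frame: the origin (TCP) lies on the centre line of the jaws, within the pads' length; the fingertips stand manip.tip_reach ahead of it and the grasp point (between the pads) is the TCP (manip.tip_reach is the distance from the TCP to the fingertips, in m); z points along the fingers, y is the line along which they close (so a half turn about z gives the same grasp; the last joint's range is limited). The gripper opens to 85 mm and grips with 20 to 120 N. Pads are 22 mm wide; open, the fingers measure 114 mm over their backs; the gripper's body (76 mm by 85 mm) begins 54 mm behind the grasp point. The pads swing forward as they close: fully open they stand 13 mm farther back than shut.
Start: joints at [1.183, 0.053, 1.613, -0, 1.476, -0.119], TCP at [0.166, 0.603, 0.25] pointing down, gripper open.
Joint ranges: [-3.01, 3.01], [-1.01, 2.22], [0.06, 2.58], [-1.02, 4.17], [0.09, 2.62], [-3.14, 3.14]. Speed limits (rad/s): [2.57, 2.57, 3.14, 3.14, 3.14, 3.14].

## Interface

Orientations are given as a unit quaternion [w, x, y, z].
In Python, from plant import manip gives the robot as it stands. The module is installed in compiled form; this text tells all that it offers.
- The arm moves only by the tool move_arm, never from a script. Its argument "rows" is a list of rows, each a list of 7 numbers: the shift along the tool's x, y, z in cm, then the turn, a rotation vector about the tool's x, y, z in degrees, then the opening, from -1 (shut) to 1 (fully open). In form: [[tx, ty, tz, ax, ay, az, jaw], ...]. A call has 1 to 20 rows; each row shifts and turns the commanded pose from where the row before left it, along the tool's axes as they then stand; what a row does not reach is not made up. A row lasts 1/12 s, in which the tool goes at most 41.7 mm and 7.16 degrees, less where a joint would pass 70% of its speed; a pose out of reach is approached as far as the arm can. A call is refused whole if a number of a shift passes 4.17 or a number of a turn 7.16, either way. A call with a gripper value outside its range is refused whole. The fingers move at their own pace and stop on an object; the grip force is fixed at half the most. Time passes only in rows, so rows that do not move let the fingers close. It gives the time, the measured TCP pose, the force, the opening and the grip force at its end, in the units of the state.
- manip.state(): the state, without advancing time (a new reading comes with each control period).
- manip.grab_frame(name): name is "scene" or "top" or "wrist"; returns a dict with "img" (400x640x3 uint8, blue, green, red), "mtx" (3x3 intrinsics, pixels), "R" (3x3) and "t" (3): a world point X has camera coordinates R X + t. Camera axes: x right, y down, z forward; pixel columns grow to the right and rows downward; lengths in m; the calibration is good to about 2 mm. The wrist camera is an equidistant fisheye: a pixel r from the principal point sees the ray r / f radians off the axis. A picture is of the moment at which its call begins. There is no depth.
- manip.job_done(): hands the job in; it is judged then, once.
The state is a dict: "time": time; "joint_pos": joint angles; "joint_vel": joint speeds; "joint_efforts": joint torques, N m; "tool_pos": TCP position; "tool_rot": TCP orientation; "contact_force": force on the tool from outside, world axes, zero at the start; "ft_torque": the same for the moment, N m; "gripper_width": opening from 0.0 (shut) to 1.0 (fully open); "grasp_force": force on a finger pad.
Only numpy, scipy, OpenCV 4.12 (cv2) and the standard library are available. Lean on these libraries where they do the work, as an engineer would, in place of code of your own. Each camera call takes 0.05 s, during which the arm holds its last target. There are 200 camera calls.

## Task

Grease point on the polisher's spindle bearing: pick up the standing grease coupler (red grip, steel skirt), press it squarely onto the tilted brass nipple on the green bearing block until it snaps over the locking balls, then press it fully home against the nipple's valve spring so that its mouth sits flat on the round green boss. Finish while still gripping the coupler and pressing it home: do not let go or relax. Leave the beaker, the red specimen and the tape roll where they are.

Things in the scene. Friction and masses are not known exactly. Their poses are not given: they have to be found in the camera images.
- coupler: Loose round hand coupler, 0.22 kg, 80 mm tall, standing mouth down at the start. Origin: centre of its mouth (underside); z points up through the grip. Steel skirt of 40 mm diameter from z=0 to 31 mm, red grip of 28 mm diameter from 31 to 80 mm. Open bore: 26 mm at the mouth, narrowing to a 20.4 mm lip at z=5 to 6 mm, then 27 mm up to the roof at z=25 mm.
- coupler_shoulder (a point): Centre of the flat shoulder (6 mm wide) on which the red grip stands, 31 mm above the coupler's mouth; axes as the coupler. Grip the red part close above it; the fingertips may bear on it.
- nipple_seat (a point): Centre of the flat face of the round green boss (42 mm diameter) at the foot of the nipple. z: the nipple's axis, outward, 25 degrees from vertical, leaning to the block's -x side. Along it: brass stem of 16 mm diameter to 20 mm, cone to 9 mm diameter at 24 mm; a sprung valve pin (7 mm diameter) ends at 34 mm. Home: coupler's mouth on this face, a hard stop.
- ball0 (a joint): One of three sprung locking balls that stand out of the stem to 25 mm diameter, 16 mm above the boss face. 0 = out, grows in metres as it is pushed in (1 to 4.5 mm while the lip passes). The lip meets them with the mouth 16 mm from the face; the resistance rises to about 10 N (15 N if off-centre) and the coupler snaps over them at about 10 mm.
- valve (a joint): Valve pin of the nipple: 0 = out, grows in metres as it is pushed in. The coupler reaches it with its mouth 9 mm from the face: 4 N there, 10 N at home, where it reads 0.009. If let go, the coupler springs back to about 6 mm from the face and stays latched (valve about 0.003).
- bearing: Fixed green pillow block, feet 126 mm along its x, 44 mm along its y, housing 78 mm high with a steel shaft stub 110 mm long along y at z=42 mm. Origin: centre of its underside; z up. The boss leans toward its -x side; the block stands at a different place and yaw each time.
- beaker: Glass beaker, 53 mm diameter, 68 mm high, loose bystander; origin: centre of its underside.
- specimen_red: Red mounted specimen, a disc of 30 mm diameter and 18 mm high, loose bystander; origin: centre of its underside.
- tape_roll: Roll of paper tape lying flat, 76 mm diameter, 19 mm high, loose bystander; origin: centre of its underside.
There are look-alikes about, which are no part of the job. What is shaped like the coupler but blue or purple is not meant.

How it is judged:
By the outcome, as a careful person would: the job done as asked, in the order asked, and still so for the second after the job is handed in, while the arm keeps its last pose, push and grip.
It also fails if it takes over 38 s, if anything falls off the work surface, if the arm or the gripper's body presses on something with over 40 N, if the wrist force passes 120 N, or if a joint passes its speed limit or range.

## Working session

There is one attempt and no reset: what is moved stays moved. The work goes in short steps, Python scripts to look and compute and a tool call to move; the robot and the scene stay as the last step left them, time stands still between calls to the robot, and variables do not carry over. Pictures are saved under pics/ and viewed, at most 10 in all, crops included, and the job is handed in when it is done.

Besides the shell and the picture viewer there is one more tool, called after "Call:" as a command line: name --pt "numbers of a row" for each row, then --argument value for the rest. move_arm: Moves the arm, as the interface text tells. Its arguments: {"type":"object","properties":{"rows":{"type":"array","items":{"type":"array","items":{"type":"number"}}}},"required":["rows"]}

```bash
mkdir -p pics; cat > h.py <<'E'
import numpy as np, cv2, json
from plant import manip
from scipy.spatial.transform import Rotation as Ro
def shot(n,f=None):
    d=manip.grab_frame(n); 
    if f: cv2.imwrite('pics/'+f+'.png',d['img']); np.savez('pics/'+f+'.npz',**{k:np.array(v) for k,v in d.items()},name=n)
    return d
def ray(d,u,v,fish=False):
    M=np.array(d['mtx']);R=np.array(d['R']);t=np.array(d['t'])
    x=(u-M[0,2])/M[0,0];y=(v-M[1,2])/M[1,1]
    if fish:
        r=np.hypot(x,y); c=np.array([np.sin(r)*x/r,np.sin(r)*y/r,np.cos(r)]) if r>1e-9 else np.array([0,0,1.])
    else: c=np.array([x,y,1.])
    c=c/np.linalg.norm(c)
    return -R.T@t, R.T@c
def atz(d,u,v,z,fish=False):
    o,r=ray(d,u,v,fish); return o+r*(z-o[2])/r[2]
def tri(*rs):
    A=0;b=0
    for o,r in rs:
        P=np.eye(3)-np.outer(r,r);A=A+P;b=b+P@o
    X=np.linalg.solve(A,b); return X,[np.linalg.norm((np.eye(3)-np.outer(r,r))@(X-o)) for o,r in rs]
def proj(d,X,fish=False):
    M=np.array(d['mtx']);c=np.array(d['R'])@X+np.array(d['t'])
    if fish:
        th=np.arctan2(np.hypot(c[0],c[1]),c[2]);k=th/np.hypot(c[0],c[1]);return M[0,0]*c[0]*k+M[0,2],M[1,1]*c[1]*k+M[1,2]
    return M[0,0]*c[0]/c[2]+M[0,2],M[1,1]*c[1]/c[2]+M[1,2]
def load(f): return np.load('pics/'+f+'.npz')
E
python3 - <<'E'
from h import *
a=shot('scene','s0');b=shot('top','t0')
cv2.imwrite('pics/st0.png',np.vstack([cv2.resize(x['img'],(480,300)) for x in(a,b)]))
for x in(a,b):print(x['mtx'],x['R'],x['t'])
print(manip.tip_reach,manip.state())
E
```

```text
[[456.71258067   0.         317.312587  ]
 [  0.         456.71258067 204.06805469]
 [  0.           0.           1.        ]] [[ 0.60493923 -0.79620124  0.0105885 ]
 [-0.4816037  -0.3764387  -0.79142389]
 [ 0.6341186   0.47366391 -0.611176  ]] [-0.33491696  0.3478939   0.80985941]
[[471.16329751   0.         315.27228803]
 [  0.         471.16329751 205.45086878]
 [  0.           0.           1.        ]] [[ 0.00232352 -0.99996751  0.00771844]
 [-0.98558376 -0.00359571 -0.16915003]
 [ 0.16917229 -0.00721414 -0.98556009]] [-0.011119    0.55123339  1.20466954]
0.019 {'time': 0.1, 'joint_pos': array([ 1.18300408e+00,  5.32985022e-02,  1.61417725e+00,  2.22531970e-05,
        1.47601872e+00, -1.19006956e-01]), 'joint_vel': array([ 0.0001593 , -0.00136758, -0.00275403, -0.00067436,  0.00011308,
       -0.00137095]), 'joint_efforts': array([-1.49052667e-04, -3.94908607e+01, -3.71361423e+01, -1.54504914e-04,
        4.02199905e-03,  2.20261671e-05]), 'tool_pos': array([0.16576751, 0.60205502, 0.24916891]), 'tool_rot': array([-2.49110475e-04,  1.33989452e-01,  9.90982302e-01, -9.17761984e-04]), 'contact_force': array([0.36833887, 0.04082041, 0.07447647]), 'ft_torque': array([-0.03772023,  0.04006668,  0.04720361]), 'grasp_force': 0.0, 'gripper_width': 0.9968982037639688}
```

View pics/s0.png

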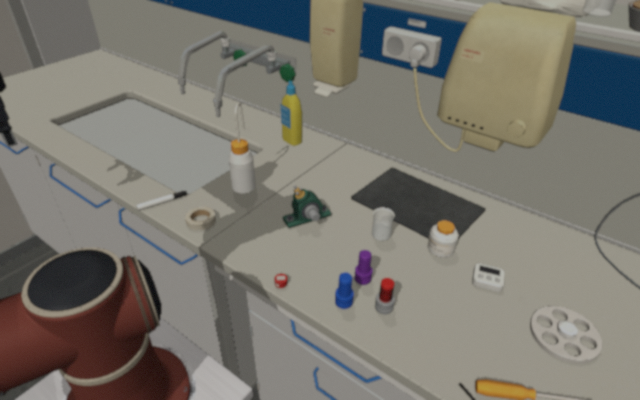

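View pics/t0.png

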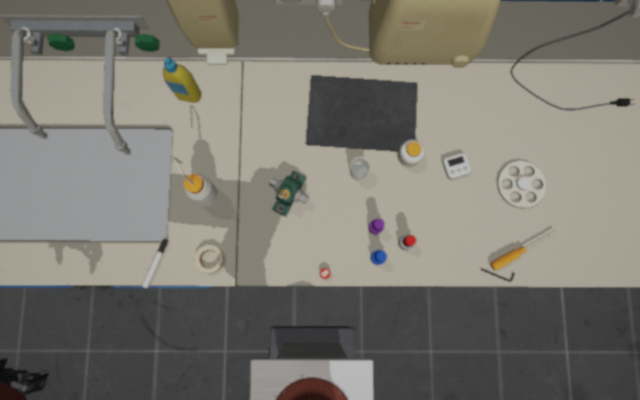

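The scene picture shows three coupler shapes: red with a steel skirt at (386,295), blue at (345,290) and purple at (364,267). The red specimen is at (281,280), the bearing at (306,207), the beaker at (383,223) and the tape roll at (200,217). In the top picture these are: red (408,242), blue (378,257), purple (376,226), bearing (289,193). I choose the red one with the steel skirt and check it in a close crop.

```bash
python3 - <<'E'
from h import *
s=load('s0')['img'];t=load('t0')['img']
c=lambda i,u,v:cv2.resize(i[v:v+60,u:u+80],(400,300),interpolation=cv2.INTER_CUBIC)
cv2.imwrite('pics/c0.png',np.vstack([np.hstack([c(s,345,260),c(t,370,212)]),np.hstack([c(s,266,177),c(t,250,163)])]))
E
```

```text
(no output)
```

View pics/c0.png

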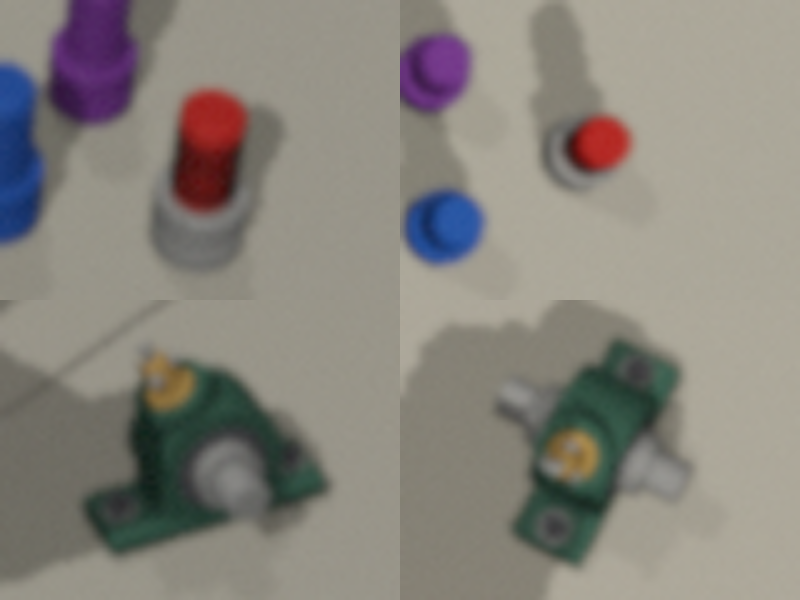

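Top-left and top-right show the red grip on a steel skirt, with its top disc at scene (387.8,283.2) and top (410.2,240.6). The bottom crops show the bearing: pin tip at scene (295.4,187.8) and top (279.8,196.2). The foot screws are at scene (289.8,217.6)/(324,207.8) and top (280.6,208.2)/(297.5,177).

```bash
python3 - <<'E'
from h import *
s=load('s0');t=load('t0')
P=lambda cs,ct:tri(ray(s,*cs),ray(t,*ct))
for n,a,b in [('coupler top',(387.8,283.2),(410.2,240.6)),('pin',(295.4,187.8),(279.8,196.2)),('screw-',(289.8,217.6),(280.6,208.2)),('screw+',(324.2,207.8),(297.5,177)),
 ('housing end cap right',(313.5,215),(303,197))]:
    print(n,*P(a,b))
print('skirt base', atz(s,345+195/5,260+233/5,.0))
print(-s['R'].T@s['t'],-t['R'].T@t['t'])
E
```

```text
coupler top [ 0.45582479 -0.25297108  0.07857022] [np.float64(0.0006219181820626695), np.float64(0.0006219181820626333)]
pin [0.56483461 0.07999476 0.10892197] [np.float64(0.0011072211556166296), np.float64(0.0011072211556164167)]
screw- [0.5473258  0.08446894 0.02210485] [np.float64(0.000454511227135432), np.float64(0.0004545112271354148)]
screw+ [0.63451204 0.03899625 0.02230325] [np.float64(0.0002445620667735478), np.float64(0.00024456206677345925)]
housing end cap right [0.57302322 0.02485096 0.04441123] [np.float64(0.0020972928289469906), np.float64(0.002097292828946974)]
skirt base [ 4.60431157e-01 -2.51072068e-01 -1.11022302e-16]
[-0.14339552 -0.51930174  0.77384444] [ 3.39515810e-01 -4.45905343e-04  1.28060119e+00]
```

```bash
cat >> h.py <<'E'
from scipy.linalg import logm, expm
def Rq(q): return Ro.from_quat(np.r_[q[1:],q[0]]).as_matrix()
def Rza(z,az):
    z=z/np.linalg.norm(z); y=np.array([np.cos(az),np.sin(az),0]); y=y-z*(y@z); y/=np.linalg.norm(y)
    return np.c_[np.cross(y,z),y,z]
def H(R,p): T=np.eye(4);T[:3,:3]=R;T[:3,3]=p;return T
def cur():
    s=manip.state(); return H(Rq(s['tool_rot']),s['tool_pos'])
def stepT(r): return H(Ro.from_rotvec(np.deg2rad(r[3:6])).as_matrix(),np.array(r[:3])/100)
def plan(T0,T1,N):
    D=np.real(expm(np.real(logm(np.linalg.inv(T0)@T1))/N))
    row=np.r_[D[:3,3]*100,np.rad2deg(Ro.from_matrix(D[:3,:3]).as_rotvec())].round(2)
    T=T0.copy();zs=[]
    for i in range(N): T=T@stepT(row); zs.append(T[:3,3].round(2).tolist())
    print('row',row.tolist(),'x',N,'end',T[:3,3].round(4),'mid',zs[N//2]); return T
E
python3 - <<'E'
from h import *
xb=np.array([.0872,-.0455,0]);xb/=np.linalg.norm(xb)
a=np.cos(np.deg2rad(25))*np.array([0,0,1])-np.sin(np.deg2rad(25))*xb
seat=np.array([.5648,.08,.1089])-.034*a
print(a,seat)
T1=H(Rza(-a,0.0),seat+.19*a)
print(T1); plan(cur(),T1,20)
E
```

```text
[-0.37467928  0.19550353  0.90630779] [0.5775391  0.07335288 0.07808554]
[[ 1.38777878e-17  9.27154482e-01  3.74679285e-01  5.06350032e-01]
 [ 9.77515403e-01  7.90063821e-02 -1.95503526e-01  1.10498550e-01]
 [-2.10864025e-01  3.66254772e-01 -9.06307787e-01  2.50284015e-01]
 [ 0.00000000e+00  0.00000000e+00  0.00000000e+00  1.00000000e+00]]
row [-3.15, -0.35, 0.4, -0.55, -1.22, 3.55] x 20 end [0.5056 0.1107 0.2509] mid [0.43, 0.38, 0.24]
```

Call:
move_arm --pt "-3.15 -0.35 0.4 -0.55 -1.22 3.55 1" --pt "-3.15 -0.35 0.4 -0.55 -1.22 3.55 1" --pt "-3.15 -0.35 0.4 -0.55 -1.22 3.55 1" --pt "-3.15 -0.35 0.4 -0.55 -1.22 3.55 1" --pt "-3.15 -0.35 0.4 -0.55 -1.22 3.55 1" --pt "-3.15 -0.35 0.4 -0.55 -1.22 3.55 1" --pt "-3.15 -0.35 0.4 -0.55 -1.22 3.55 1" --pt "-3.15 -0.35 0.4 -0.55 -1.22 3.55 1" --pt "-3.15 -0.35 0.4 -0.55 -1.22 3.55 1" --pt "-3.15 -0.35 0.4 -0.55 -1.22 3.55 1" --pt "-3.15 -0.35 0.4 -0.55 -1.22 3.55 1" --pt "-3.15 -0.35 0.4 -0.55 -1.22 3.55 1" --pt "-3.15 -0.35 0.4 -0.55 -1.22 3.55 1" --pt "-3.15 -0.35 0.4 -0.55 -1.22 3.55 1" --pt "-3.15 -0.35 0.4 -0.55 -1.22 3.55 1" --pt "-3.15 -0.35 0.4 -0.55 -1.22 3.55 1" --pt "-3.15 -0.35 0.4 -0.55 -1.22 3.55 1" --pt "-3.15 -0.35 0.4 -0.55 -1.22 3.55 1" --pt "-3.15 -0.35 0.4 -0.55 -1.22 3.55 1" --pt "-3.15 -0.35 0.4 -0.55 -1.22 3.55 1"

```text
time: 1.77
tool_pos: [0.5056, 0.1096, 0.2509]
tool_rot: [0.208, 0.677, 0.703, 0.062]
contact_force: [0.6, -0.5, -0.1]
gripper_width: 0.999
grasp_force: 0.0
```

```bash
python3 - <<'E'
from h import *
for _ in range(3): manip.grab_frame('top')
d=shot('wrist','w1'); st=manip.state();print(st['time'],st['tool_pos'],st['joint_pos'],cur()[:3,:3])
R=d['R'];print(d['mtx'],'cam in tool',cur()[:3,:3].T@(-R.T@d['t']-st['tool_pos']), 'axes',(cur()[:3,:3].T@R.T).round(3))
print(proj(d,np.array([.5648,.08,.1089]),True),proj(d,np.array([.5775,.0734,.0781]),True))
c=np.array(proj(d,np.array([.5775,.0734,.0781]),True)).astype(int)
u,v=np.clip(c-[80,60],0,[480,280]);print(u,v)
cv2.imwrite('pics/w1c.png',cv2.resize(d['img'][v:v+120,u:u+160],(800,600),interpolation=cv2.INTER_CUBIC))
E
```

```text
1.9667 [0.50561153 0.11068194 0.25102436] [ 0.20641251 -0.40643613  2.05463234 -0.29493049  1.16238385  0.23838218] [[ 7.46990946e-04  9.26710820e-01  3.75774530e-01]
 [ 9.77936254e-01  7.78231945e-02 -1.93866534e-01]
 [-2.08902189e-01  3.67628353e-01 -9.06205975e-01]]
[[309.70691629   0.         323.7915275 ]
 [  0.         309.70691629 198.2568308 ]
 [  0.           0.           1.        ]] cam in tool [ 0.06590652 -0.00118366 -0.12330333] axes [[-0.001 -0.963 -0.271]
 [ 1.    -0.001 -0.001]
 [ 0.001 -0.271  0.963]]
(np.float64(325.6811878386197), np.float64(185.21033464851504)) (np.float64(325.45578822609014), np.float64(177.69350039309387))
245 117
```

View pics/w1c.png

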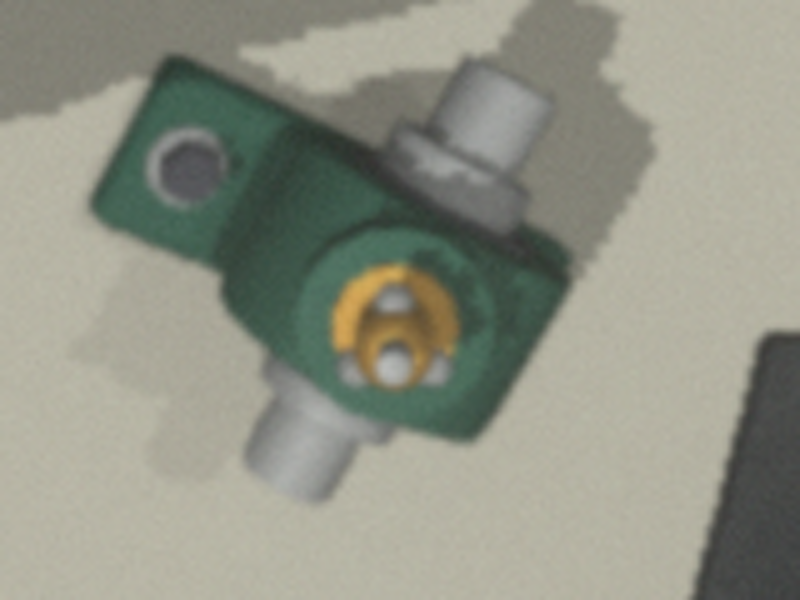

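The wrist crop shows the pin tip at full-frame (323.4,190.0), the boss ellipse centre at (324.0,180.0) and a foot screw at (281.9,150.3). Next I take a second wrist view with a baseline.

Call:
move_arm --pt "-3 0 0 0 0 0 1" --pt "-3 0 0 0 0 0 1" --pt "-3 0 0 0 0 0 1" --pt "0 0 0 0 0 0 1"

```text
time: 2.3
tool_pos: [0.5065, 0.0207, 0.2719]
tool_rot: [0.209, 0.676, 0.703, 0.062]
contact_force: [0.2, 0.0, 1.5]
gripper_width: 1.0
grasp_force: 0.0
```

```bash
python3 - <<'E'
from h import *
manip.grab_frame('top')
d=shot('wrist','w2'); st=manip.state();print(st['time'],st['tool_pos'])
c=np.array(proj(d,np.array([.5775,.0734,.0781]),True)).astype(int)
u,v=np.clip(c-[80,60],0,[480,280]);print(c,u,v)
cv2.imwrite('pics/w2c.png',cv2.resize(d['img'][v:v+120,u:u+160],(800,600),interpolation=cv2.INTER_CUBIC))
E
```

```text
2.4 [0.50607042 0.02339619 0.27042521]
[323  90] 243 30
```

View pics/w2c.png

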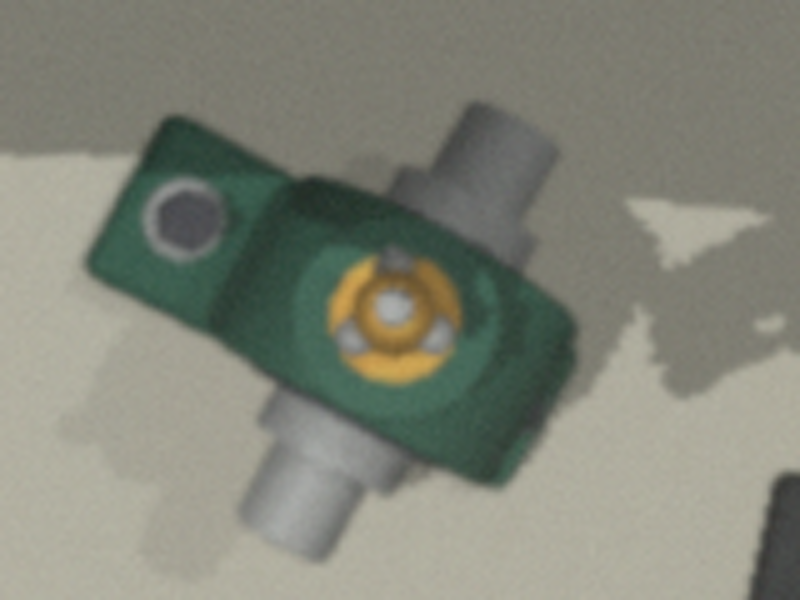

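The second wrist crop looks nearly along the axis: pin tip at (321.2,91.0), boss centre (322.0,95.4), foot screw (279.8,73.6). I fit everything jointly.

```bash
cat > fit.py <<'E'
from h import *
from scipy.optimize import least_squares
s,t,w1,w2=[load(x) for x in('s0','t0','w1','w2')]
W=[w1,w2]
obs={'pin':[(w1,323.4,190.0),(w2,321.2,91.0),(s,295.0,187.4),(t,279.4,195.8)],
'boss':[(w1,324.0,180.0),(w2,322.0,95.4)],
'scr':[(w1,281.8,150.2),(w2,279.8,73.6),(s,289.4,217.2),(t,280.2,207.8)],
'scr+':[(s,323.8,207.4),(t,297.1,176.6)]}
isf=lambda d:str(d['name'])=='wrist'
if __name__=='__main__':
    for k in obs:
        print(k,'all',*[np.round(x,4) for x in tri(*[ray(d,u,v,isf(d)) for d,u,v in obs[k]])],'wrist',*[np.round(x,4) for x in tri(*[ray(d,u,v,isf(d)) for d,u,v in obs[k] if isf(d)])] if k!='scr+' else '')
    def model(p):
        yaw=p[5];xb=np.array([np.cos(yaw),np.sin(yaw),0]);a=np.array([0,0,np.cos(.4363)])-np.sin(.4363)*xb
        return p[:3],a,xb
    def res(p):
        seat,a,xb=model(p);L=.048
        c=np.array([p[3],p[4],.022])
        pts={'pin':seat+.034*a,'boss':seat,'scr':c-L*xb,'scr+':c+L*xb}
        pts['scr'] = c-p[6]*xb; pts['scr+']=c+p[6]*xb
        r=[]
        for k in obs:
            for d,u,v in obs[k]:
                q=proj(d,pts[k],isf(d)); sc=2.7 if not isf(d) else 1.
                r+=[(q[0]-u)*sc,(q[1]-v)*sc]
        # seat lies in block's xz plane
        yb=np.array([-xb[1],xb[0]]); r.append(yb@(seat[:2]-c[:2])*1000)
        return r
    o=least_squares(res,[.5775,.073,.078,.59,.062,-.48,.048],loss='soft_l1')
    seat,a,xb=model(o.x);print(o.x.round(4),np.rad2deg(o.x[5]),'a',a.round(4));print(np.round(res(o.x),1))
E
python3 fit.py
```

```text
pin all [0.5622 0.0785 0.113 ] [0.0016 0.0016 0.0009 0.0036] wrist [0.5609 0.0775 0.1132] [0.0001 0.0001]
boss all [0.5795 0.0671 0.07  ] [0.0001 0.0001] wrist [0.5795 0.0671 0.07  ] [0.0001 0.0001]
scr all [0.5466 0.0857 0.0223] [0.0018 0.0012 0.0007 0.0022] wrist [0.547  0.0845 0.0156] [0.0002 0.0002]
scr+ all [0.6353 0.0404 0.0226] [0.0002 0.0002] wrist
[ 0.5746  0.0712  0.0819  0.591   0.0631 -0.4694  0.0499] -26.89283844921969 a [-0.3769  0.1911  0.9063]
[ 0.6 -0.5  0.8 -0.3 -0.3  0.3  4.1  2.7  0.1  1.3  0.2 -2.3  1.2  0.9
  0.8 -0.5  0.1  1.  -0.4  2.2  0.2  0.3 -0.2  0.  -0.2]
```

```bash
python3 - <<'E'
from h import *
T=plan(cur(),H(Rza(np.array([0,0,-1.]),-0.2),[.457,-.252,.20]),10)
E
```

```text
row [-2.71, -0.47, 0.93, 2.32, 0.97, 1.36] x 10 end [ 0.4572 -0.2523  0.2003] mid [0.49, -0.15, 0.23]
```

Call:
move_arm --pt "-2.71 -0.47 0.93 2.32 0.97 1.36 1" --pt "-2.71 -0.47 0.93 2.32 0.97 1.36 1" --pt "-2.71 -0.47 0.93 2.32 0.97 1.36 1" --pt "-2.71 -0.47 0.93 2.32 0.97 1.36 1" --pt "-2.71 -0.47 0.93 2.32 0.97 1.36 1" --pt "-2.71 -0.47 0.93 2.32 0.97 1.36 1" --pt "-2.71 -0.47 0.93 2.32 0.97 1.36 1" --pt "-2.71 -0.47 0.93 2.32 0.97 1.36 1" --pt "-2.71 -0.47 0.93 2.32 0.97 1.36 1" --pt "-2.71 -0.47 0.93 2.32 0.97 1.36 1" --pt "0 0 0 0 0 0 1"

```text
time: 3.32
tool_pos: [0.4565, -0.2544, 0.1974]
tool_rot: [-0.003, 0.775, 0.632, -0.002]
contact_force: [-1.3, -0.0, 0.0]
gripper_width: 0.999
grasp_force: 0.0
```

```bash
python3 - <<'E'
from h import *
manip.grab_frame('top')
d=shot('wrist','w3'); st=manip.state();print(st['time'],st['tool_pos'],cur()[:3,:3].round(3))
c=np.array(proj(d,np.array([.457,-.252,.04]),True)).astype(int)
print(c); u,v=np.clip(c-[80,60],0,[480,280]);print(u,v)
for z,r in((.08,0),(.08,.014),(.031,0)):print(proj(d,np.array([.457+r,-.252,z]),True))
cv2.imwrite('pics/w3c.png',cv2.resize(d['img'][v:v+120,u:u+160],(800,600),interpolation=cv2.INTER_CUBIC))
m=cv2.inRange(cv2.cvtColor(d['img'],cv2.COLOR_BGR2HSV),(0,150,60),(8,255,255))|cv2.inRange(cv2.cvtColor(d['img'],cv2.COLOR_BGR2HSV),(172,150,60),(180,255,255))
n,l,s,ce=cv2.connectedComponentsWithStats(m)
print([(s[i].tolist(),ce[i]) for i in range(1,n) if s[i,4]>50])
E
```

```text
3.4167 [ 0.45754842 -0.25168362  0.19894103] [[ 0.198  0.98  -0.002]
 [ 0.98  -0.198  0.002]
 [ 0.002 -0.003 -1.   ]]
[325 185]
245 125
(np.float64(325.1317597373578), np.float64(196.40127237610108))
(np.float64(342.1272492012355), np.float64(193.10001364515244))
(np.float64(325.1848261694084), np.float64(183.0414061399217))
[([192, 0, 29, 16, 281], array([206.91814947,   7.66192171])), ([10, 26, 19, 20, 91], array([17.51648352, 35.43956044])), ([21, 33, 17, 20, 65], array([27.        , 43.29230769])), ([309, 183, 31, 31, 788], array([323.71954315, 197.98730964]))]
```

View pics/w3c.png

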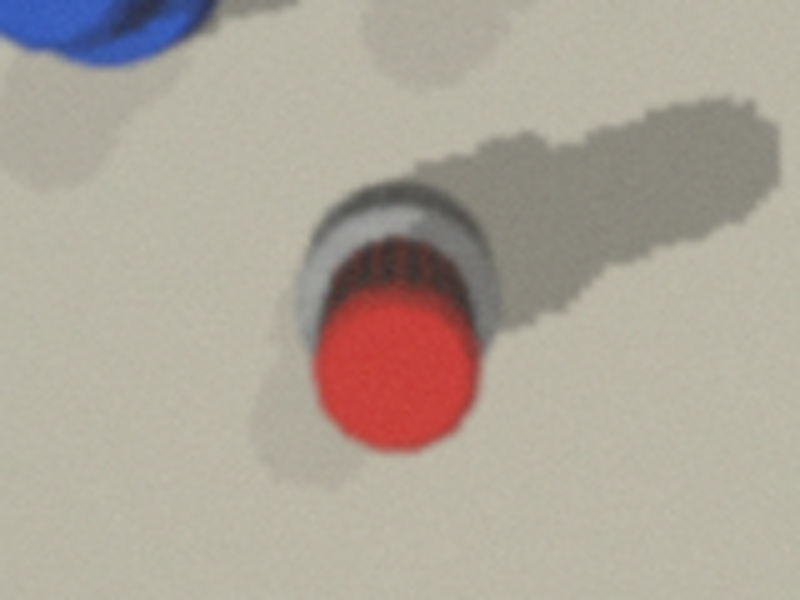

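The close crop confirms the red grip on the steel skirt, with the top disc centre at (324.0,198.2). A corner of the blue look-alike shows at upper left, well clear.

```bash
python3 - <<'E'
from h import *
d=load('w3');s=load('s0');t=load('t0')
print(atz(d,324.0,198.2,.08,True), tri(ray(d,324,198.2,True),ray(s,387.4,282.8),ray(t,409.8,240.2)))
p=atz(d,324.0,198.2,.08,True); X=.6*p[:2]+.4*np.array([.4565,-.2523]); print(X)
T=plan(cur(),H(Rza(np.array([0,0,-1.]),-0.2),[*X,.0505]),6)
E
```

```text
[ 0.45580229 -0.25329964  0.08      ] (array([ 0.45607034, -0.25239978,  0.07950135]), [np.float64(0.0010380801571276837), np.float64(0.00015447960833073839), np.float64(0.0011475493445998264)])
[ 0.45608137 -0.25289978]
row [-0.03, -0.02, 2.47, -0.03, -0.02, 0.01] x 6 end [ 0.4558 -0.253   0.0507] mid [0.46, -0.25, 0.1]
```

Call:
move_arm --pt "-0.03 -0.02 2.47 -0.03 -0.02 0 1" --pt "-0.03 -0.02 2.47 -0.03 -0.02 0 1" --pt "-0.03 -0.02 2.47 -0.03 -0.02 0 1" --pt "-0.03 -0.02 2.47 -0.03 -0.02 0 1" --pt "-0.03 -0.02 2.47 -0.03 -0.02 0 1" --pt "-0.03 -0.02 2.47 -0.03 -0.02 0 1" --pt "0 0 0 0 0 0 1" --pt "0 0 0 0 0 0 1"

```text
time: 4.08
tool_pos: [0.4555, -0.2519, 0.0513]
tool_rot: [0.0, 0.773, 0.634, -0.0]
contact_force: [0.3, 0.8, -1.2]
gripper_width: 0.998
grasp_force: 0.0
```

Call:
move_arm --pt "0 0 0 0 0 0 -1" --pt "0 0 0 0 0 0 -1" --pt "0 0 0 0 0 0 -1" --pt "0 0 0 0 0 0 -1" --pt "0 0 0 0 0 0 -1" --pt "0 0 0 0 0 0 -1" --pt "0 0 0 0 0 0 -1" --pt "0 0 0 0 0 0 -1" --pt "0 0 0 0 0 0 -1" --pt "0 0 0 0 0 0 -1"

```text
time: 4.92
tool_pos: [0.4564, -0.2549, 0.0536]
tool_rot: [0.003, 0.774, 0.633, 0.0]
contact_force: [-0.5, 0.4, 6.7]
gripper_width: 0.31
grasp_force: 59.1
```

Call:
move_arm --pt "0 0 -1.5 0 0 0 -1" --pt "0 0 -3 0 0 0 -1" --pt "0 0 -3 0 0 0 -1" --pt "0 0 -3 0 0 0 -1" --pt "0 0 -3 0 0 0 -1" --pt "0 0 -1.5 0 0 0 -1" --pt "0 0 0 0 0 0 -1" --pt "0 0 0 0 0 0 -1"

```text
time: 5.58
tool_pos: [0.4553, -0.2541, 0.2022]
tool_rot: [0.002, 0.774, 0.633, 0.0]
contact_force: [-0.3, -0.6, -2.2]
gripper_width: 0.31
grasp_force: 59.3
```

```bash
python3 - <<'E'
from h import *
manip.grab_frame('top')
st=manip.state();print(st['time'],st['tool_pos'],st['gripper_width'],st['grasp_force'],st['contact_force'],cur()[:3,2])
a=np.array([-.3769,.1911,.9063]);seat=np.array([.5746,.0712,.0819])
plan(cur(),H(Rza(-a,0.0),seat+.12*a),12)
E
```

```text
5.6333 [ 0.45458151 -0.2534773   0.2004702 ] 0.3166608253689224 59.27931368350983 [-0.98175542  0.17303761 -1.952809  ] [ 1.05803526e-04 -1.13243606e-03 -9.99999353e-01]
row [2.95, 0.36, -0.12, -1.93, -0.79, -1.13] x 12 end [0.53   0.0941 0.1904] mid [0.51, -0.05, 0.2]
```

Call:
move_arm --pt "2.95 0.36 -0.12 -1.93 -0.79 -1.13 -1" --pt "2.95 0.36 -0.12 -1.93 -0.79 -1.13 -1" --pt "2.95 0.36 -0.12 -1.93 -0.79 -1.13 -1" --pt "2.95 0.36 -0.12 -1.93 -0.79 -1.13 -1" --pt "2.95 0.36 -0.12 -1.93 -0.79 -1.13 -1" --pt "2.95 0.36 -0.12 -1.93 -0.79 -1.13 -1" --pt "2.95 0.36 -0.12 -1.93 -0.79 -1.13 -1" --pt "2.95 0.36 -0.12 -1.93 -0.79 -1.13 -1" --pt "2.95 0.36 -0.12 -1.93 -0.79 -1.13 -1" --pt "2.95 0.36 -0.12 -1.93 -0.79 -1.13 -1" --pt "2.95 0.36 -0.12 -1.93 -0.79 -1.13 -1" --pt "2.95 0.36 -0.12 -1.93 -0.79 -1.13 -1" --pt "0 0 0 0 0 0 -1" --pt "0 0 0 0 0 0 -1"

```text
time: 6.8
tool_pos: [0.5285, 0.0949, 0.1878]
tool_rot: [0.206, 0.675, 0.706, 0.061]
contact_force: [0.0, -0.5, -2.3]
gripper_width: 0.316
grasp_force: 59.3
```

```bash
python3 - <<'E'
from h import *
manip.grab_frame('top')
st=manip.state();print(st['time'],st['tool_pos'],st['gripper_width'],st['grasp_force'],st['contact_force'],st['ft_torque'])
a=np.array([-.3769,.1911,.9063]);seat=np.array([.5746,.0712,.0819])
T=cur();z=T[:3,2];print('tool z',z,'angle err',np.rad2deg(np.arccos(-z@a)))
e=T[:3,:3].T@(seat-T[:3,3]);print('seat in tool',e)
d=shot('wrist','w4');s=shot('scene','s4')
print('pred pin,seat wrist',proj(d,seat+.034*a,True),proj(d,seat,True))
A=d['img'][60:260,220:420];A=cv2.resize(A,(400,400),interpolation=cv2.INTER_CUBIC)
c=np.array(proj(s,seat)).astype(int);u,v=c-[40,60];B=cv2.resize(s['img'][v:v+80,u:u+80],(400,400),interpolation=cv2.INTER_CUBIC);print('scene crop',u,v, proj(s,seat+.034*a))
cv2.imwrite('pics/c4.png',np.hstack([A,B]))
E
```

```text
6.85 [0.52909925 0.09385141 0.18871272] 0.31345698364653524 59.32484686374664 [-0.06518901 -0.43659752 -1.6460333 ] [ 0.1520011   0.3009218  -0.02558483]
tool z [ 0.37386012 -0.19299844 -0.90718257] angle err 0.44791300794601563
seat in tool [6.77507049e-05 1.38034774e-03 1.18281241e-01]
pred pin,seat wrist (np.float64(327.28668959734284), np.float64(209.91190634982567)) (np.float64(326.99986701371864), np.float64(197.01003630227885))
scene crop 260 135 (np.float64(294.86374390028334), np.float64(187.50855674899952))
```

View pics/c4.png

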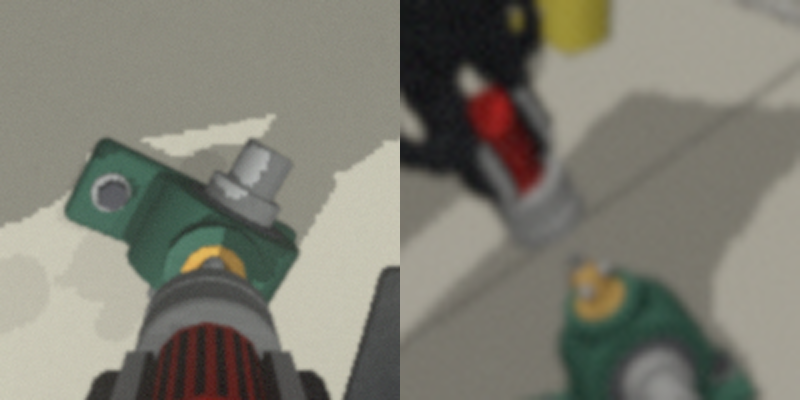

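Left (wrist): the coupler is in line with the nipple, ball at about (327,192) and coupler axis at about column 324. Right (scene): grip top is at about (278,158), mouth at about (289.5,180) and pin at (295.5,187). I check by projecting the expected axis.

```bash
python3 - <<'E'
from h import *
s=load('s4');w=load('w4');T=cur()
a=np.array([-.3769,.1911,.9063]);seat=np.array([.5746,.0712,.0819])
im=cv2.resize(s['img'][135:215,260:340],(560,560),interpolation=cv2.INTER_CUBIC)
def draw(X,c):
    u,v=proj(s,X);cv2.circle(im,(int((u-260+.5)*7),int((v-135+.5)*7)),3,c,-1)
def ring(o,R,r,c):
    for k in np.linspace(0,2*np.pi,40): draw(o+R@[r*np.cos(k),r*np.sin(k),0],c)
m=T[:3,3]+.0536*T[:3,2]
ring(m,T[:3,:3],.02,(255,255,0));ring(m-.08*T[:3,2],T[:3,:3],.014,(0,255,255))
R=Rza(-a,0);ring(seat,R,.021,(255,0,255));draw(seat+.034*a,(255,0,255))
cv2.imwrite('pics/ov4.png',im)
E
```

```text
(no output)
```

View pics/ov4.png

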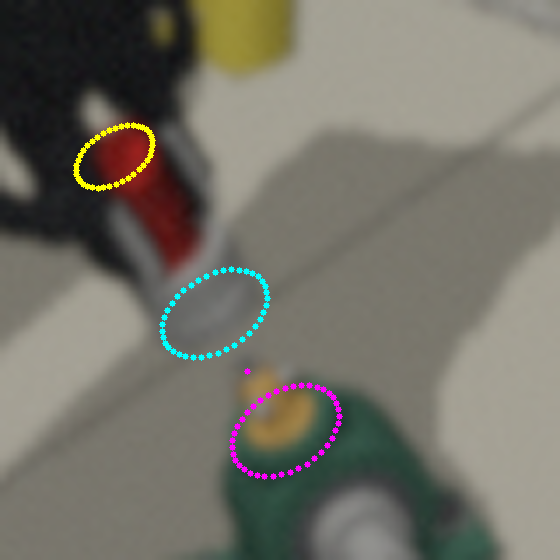

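```bash
python3 - <<'E'
from h import *
s=load('s4');w=load('w4');T=cur()
# red-mask measurements
for d,(u0,u1,v0,v1) in((s,(265,300,145,185)),(w,(270,370,205,400))):
    h=cv2.cvtColor(d['img'],cv2.COLOR_BGR2HSV);m=((h[...,0]<8)|(h[...,0]>172))&(h[...,1]>110)&(h[...,2]>50)
    ys,xs=np.nonzero(m[v0:v1,u0:u1]);print(str(d['name']),len(xs),'u',xs.min()+u0,xs.max()+u0,'v',ys.min()+v0,ys.max()+v0,'c',xs.mean()+u0,ys.mean()+v0)
    pts=np.c_[xs,ys];_,_,Vt=np.linalg.svd(pts-pts.mean(0));print('dir',Vt[0])
for tilt in(-4,0,4):
  Rt=Ro.from_rotvec([0,np.deg2rad(tilt),0]).as_matrix()
  X=lambda x,y,z:T[:3,3]+T[:3,:3]@(Rt@np.array([x,y,.0536-z])+0) 
  print(tilt,'w far mouth edge',np.round(proj(w,X(.02,0,0),True),1),'far shoulder edge',np.round(proj(w,X(.02,0,.031),True),1),'grip base far',np.round(proj(w,X(.014,0,.031),True),1),'top far',np.round(proj(w,X(.014,0,.08),True),1),
   's mouth',np.round(proj(s,X(0,0,0)),1),'top',np.round(proj(s,X(0,0,.08)),1),'shoulder',np.round(proj(s,X(0,0,.031)),1))
im=w['img'][180:300,325].astype(int);print(np.c_[np.arange(180,300,2),im[::2]].tolist())
im=cv2.resize(w['img'][180:320,265:385],(600,700)[:2],interpolation=cv2.INTER_CUBIC);im=im[:600]
for tilt,c in((0,(255,255,0)),(4,(0,255,255))):
  Rt=Ro.from_rotvec([0,np.deg2rad(tilt),0]).as_matrix()
  for z,r in((0,.02),(.031,.02),(.031,.014),(.08,.014)):
    for k in np.linspace(0,2*np.pi,60):
      u,v=proj(w,T[:3,3]+T[:3,:3]@(Rt@np.array([r*np.cos(k),r*np.sin(k),.0536-z])),True)
      cv2.circle(im,(int((u-265+.5)*5),int((v-180+.5)*5)),1,c,-1)
cv2.imwrite('pics/ov5.png',im)
E
```

```text
scene 158 u 273 287 v 152 172 c 280.2974683544304 161.13924050632912
dir [0.50225926 0.86471709]
wrist 4891 u 287 361 v 222 324 c 323.88468615824985 281.41647924759764
dir [-0.00104005  0.99999946]
-4 w far mouth edge [328.5 202.1] far shoulder edge [329.3 215.3] grip base far [329.2 226.8] top far [331.1 266.7] s mouth [291.3 179.5] top [275.3 156.8] shoulder [285.3 171. ]
0 w far mouth edge [328.6 196.5] far shoulder edge [329.3 213.1] grip base far [329.2 224.4] top far [331.1 272.6] s mouth [290.2 179.3] top [275.8 156.9] shoulder [284.8 170.9]
4 w far mouth edge [328.7 191.1] far shoulder edge [329.4 211. ] grip base far [329.3 222.2] top far [331.  278.4] s mouth [289. 179.] top [276.4 157. ] shoulder [284.3 170.7]
[[180, 96, 118, 77], [182, 93, 125, 114], [184, 90, 172, 211], [186, 93, 179, 221], [188, 86, 124, 145], [190, 98, 102, 101], [192, 105, 107, 105], [194, 80, 83, 83], [196, 71, 73, 71], [198, 90, 95, 92], [200, 87, 90, 89], [202, 71, 73, 72], [204, 73, 74, 73], [206, 72, 76, 74], [208, 79, 80, 77], [210, 99, 101, 99], [212, 110, 114, 113], [214, 116, 118, 117], [216, 114, 116, 116], [218, 112, 113, 115], [220, 103, 108, 113], [222, 46, 49, 90], [224, 34, 42, 88], [226, 34, 40, 87], [228, 38, 41, 88], [230, 39, 42, 89], [232, 31, 33, 86], [234, 32, 40, 88], [236, 35, 40, 90], [238, 31, 37, 87], [240, 34, 38, 88], [242, 29, 32, 87], [244, 36, 37, 88], [246, 33, 39, 90], [248, 30, 31, 88], [250, 34, 33, 87], [252, 33, 36, 91], [254, 27, 29, 84], [256, 31, 34, 90], [258, 31, 33, 95], [260, 28, 36, 121], [262, 31, 36, 119], [264, 19, 25, 92], [266, 30, 33, 117], [268, 30, 31, 125], [270, 32, 36, 126], [272, 37, 39, 131], [274, 31, 33, 133], [276, 33, 34, 134], [278, 31, 33, 133], [280, 31, 35, 136], [282, 31, 33, 133], [284, 26, 27, 130], [286, 31, 33, 134], [288, 27, 31, 133], [290, 30, 32, 134], [292, 29, 34, 133], [294, 26, 31, 131], [296, 29, 27, 132], [298, 28, 30, 133]]
```

View pics/ov5.png

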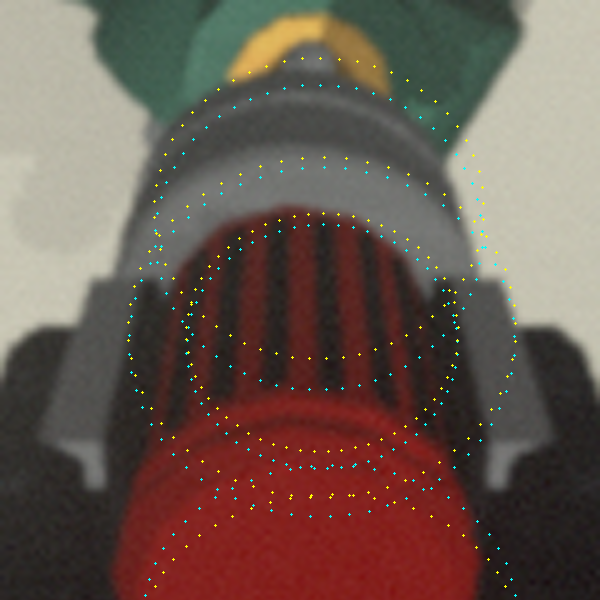

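The wrist overlay: actual far mouth edge is at row 197.6, shoulder edge 209.5, grip base 222, grip top 259. Fingertip far corners are at about (287,236) and (358,236). I check whether the offsets are camera error or in-hand tilt, using the fingertips as reference.

```bash
python3 - <<'E'
from h import *
from scipy.optimize import least_squares
w=load('w4');T=cur()
P=lambda x,y,z:np.round(proj(w,T[:3,3]+T[:3,:3]@np.array([x,y,z]),True),1)
for z in(.019,.0215): print('tips',P(.011,-.014,z),P(.011,-.026,z),P(.011,.014,z),P(.011,.026,z))
# fit tilt+dx+dz from edge rows; camera rows obs
ob=[(.02,0,197.6),(.02,.031,209.5),(.014,.031,222),(.014,.079,259)]
def f(p,full=False):
    r=[]
    for x,z,v in ob:
        q=Ro.from_rotvec([0,p[0],0]).as_matrix()@np.array([x,0,.0536-z])+[p[1],0,p[2]]
        r.append(proj(w,T[:3,3]+T[:3,:3]@q,True)[1]-v)
    return r
for mask in ((1,1,0),(1,1,1),(0,1,1)):
    m=np.array(mask);o=least_squares(lambda p:f(p*m),[0,0,0]);p=o.x*m;print('tilt deg',np.rad2deg(p[0]),'dx,dz mm',p[1:]*1e3,'res',np.round(o.fun,1))
E
```

```text
tips [300.9 232.5] [276.8 232.2] [357.6 232.7] [381.4 232.5]
tips [301.2 230.6] [277.6 230.3] [357.1 230.8] [380.6 230.7]
tilt deg -3.8867924840712513 dx,dz mm [2.73963027 0.        ] res [-0.1  0.5 -0.4 -0. ]
tilt deg -5.1917565496708225 dx,dz mm [ 5.90808804 -7.79130318] res [ 0.1  0.  -0.2  0.1]
tilt deg 0.0 dx,dz mm [-6.09548171 21.80450334] res [-0.9  1.7 -0.9 -0. ]
```

```bash
python3 - <<'E'
from h import *
w=load('w3');R=np.array(w['R'])
# tool x dir at w3
tx=np.array([.198,.98,0]); c=np.array([.4561,-.2527,0])
for r,z,v in((.02,0,160.6),(.02,.031,165.6),(.014,.031,172.2),(.014,.08,181.6),(-.014,.08,215)):
    print(r,z,np.round(proj(w,c+tx*r+[0,0,z],True),1),v)
w=load('w4');i=w['img'].astype(int)
for u in (305,315,325,335): print(u,[int(x) for x in i[184:226,u,1]])
E
```

```text
0.02 0 [324.5 158.7] 160.6
0.02 0.031 [324.4 163.4] 165.6
0.014 0.031 [324.4 169.6] 172.2
0.014 0.08 [324.2 180.5] 181.6
-0.014 0.08 [324.2 213.8] 215
305 [100, 110, 122, 119, 119, 121, 126, 121, 124, 120, 121, 117, 119, 117, 108, 95, 76, 74, 72, 83, 82, 83, 78, 73, 71, 73, 76, 74, 76, 86, 93, 104, 111, 118, 120, 116, 119, 116, 112, 108, 106, 108]
315 [121, 123, 129, 141, 163, 172, 176, 175, 172, 169, 147, 107, 80, 77, 78, 85, 90, 83, 76, 74, 70, 77, 76, 72, 73, 88, 97, 99, 111, 115, 119, 115, 116, 117, 120, 119, 117, 113, 91, 65, 48, 41]
325 [172, 179, 179, 161, 124, 100, 102, 102, 107, 97, 83, 73, 73, 76, 95, 103, 90, 78, 73, 74, 74, 75, 76, 71, 80, 95, 101, 107, 114, 120, 118, 115, 116, 117, 113, 117, 108, 77, 49, 41, 42, 40]
335 [83, 98, 110, 115, 118, 121, 122, 121, 119, 109, 102, 93, 80, 77, 78, 83, 91, 95, 87, 79, 77, 78, 82, 74, 75, 79, 84, 98, 107, 115, 117, 117, 121, 117, 117, 115, 115, 115, 108, 81, 53, 45]
```

The grip's top "edge" is an unreliable cue because the stripes end below it. The mouth and shoulder edges agree with near-zero tilt. The remaining offset relative to the nipple is about -0.7 mm in x and +2 mm in y. I correct that and advance 35 mm.

Call:
move_arm --pt "-0.07 0.2 0 0 0 0 -1" --pt "0 0 1 0 0 0 -1" --pt "0 0 1 0 0 0 -1" --pt "0 0 1 0 0 0 -1" --pt "0 0 0.5 0 0 0 -1" --pt "0 0 0 0 0 0 -1" --pt "0 0 0 0 0 0 -1" --pt "0 0 0 0 0 0 -1"

```text
time: 7.62
tool_pos: [0.5459, 0.0863, 0.1611]
tool_rot: [0.208, 0.676, 0.704, 0.063]
contact_force: [-0.5, 0.2, -1.6]
gripper_width: 0.312
grasp_force: 59.3
```

```bash
cat > st.py <<'E'
from h import *
a=np.array([-.3769,.1911,.9063]);seat=np.array([.5746,.0712,.0819])
P=[];F=[];Q=[]
for _ in range(3):
    manip.grab_frame('top');st=manip.state();P.append(st['tool_pos']);F.append(st['contact_force']);Q.append(st['ft_torque']);T=cur()
p=np.mean(P,0);Rm=T[:3,:3]
print('t',st['time'],'seat in tool mm',(Rm.T@(seat-p)*1e3).round(1),'gap',((Rm.T@(seat-p))[2]*1e3-53.6).round(1),'F tool',(Rm.T@np.mean(F,0)).round(1),'M tool',(Rm.T@np.mean(Q,0)).round(2),'ang',np.rad2deg(np.arccos(-T[:3,2]@a)).round(2),'w',st['gripper_width'],st['grasp_force'])
E
python3 st.py
```

```text
t 7.7667 seat in tool mm [ 1.6 -4.4 85.9] gap 32.3 F tool [ 0.2 -0.5  1.4] M tool [0.3  0.16 0.  ] ang 0.44 w 0.31143485151333883 59.339332580566406
```

```bash
sed -i 's/range(3)/range(10)/' st.py; echo "print((np.array(P)@Rm*1e3-np.mean(P,0)@Rm*1e3).round(1).tolist(), p.round(4))" >> st.py; python3 st.py
```

```text
t 8.2667 seat in tool mm [ 1.6 -4.  85.7] gap 32.1 F tool [ 0.6 -0.5  1.5] M tool [ 0.3   0.16 -0.  ] ang 0.42 w 0.31386697922915313 59.33870315551758
[[-0.0, 0.3, -0.3], [0.0, 0.2, -0.2], [0.0, 0.1, -0.2], [0.0, 0.1, -0.1], [-0.0, -0.0, 0.0], [-0.0, -0.1, 0.0], [-0.0, -0.1, 0.1], [-0.0, -0.2, 0.2], [-0.0, -0.2, 0.2], [0.0, -0.2, 0.2]] [0.5459 0.0865 0.1613]
```

Call:
move_arm --pt "0.05 -0.25 0 0 0 0 -1" --pt "0 0 0 0 0 0 -1" --pt "0 0 0 0 0 0 -1" --pt "0 0 0 0 0 0 -1" --pt "0 0 0 0 0 0 -1" --pt "0 0 0 0 0 0 -1" --pt "0 0 0 0 0 0 -1" --pt "0 0 0 0 0 0 -1"

```text
time: 8.93
tool_pos: [0.5435, 0.0866, 0.16]
tool_rot: [0.208, 0.676, 0.704, 0.063]
contact_force: [0.0, 0.6, -1.2]
gripper_width: 0.312
grasp_force: 59.3
```

```bash
python3 st.py; python3 - <<'E'
from h import *
d=shot('wrist','w6');s=shot('scene','s6')
a=np.array([-.3769,.1911,.9063]);seat=np.array([.5746,.0712,.0819])
A=cv2.resize(d['img'][160:260,275:375],(400,400),interpolation=cv2.INTER_CUBIC)
B=cv2.resize(s['img'][150:214,264:328],(400,400),interpolation=cv2.INTER_CUBIC)
cv2.imwrite('pics/c6.png',np.hstack([A,B]))
T=cur();m=T[:3,3]+.0536*T[:3,2]
f=lambda q:np.round((np.array(q)-[264,150])*6.25+[400,0],0)
print('scene crop preds: mouth',f(proj(s,m)),'shoulder',f(proj(s,m-.031*T[:3,2])),'seat',f(proj(s,seat)),'stem16',f(proj(s,seat+.016*a)))
g=lambda q:np.round((np.array(q)-[275,160])*4,0)
print('wrist preds: boss c',g(proj(d,seat,True)),'boss far',g(proj(d,seat+.021*T[:3,0],True)))
E
```

```text
t 9.4333 seat in tool mm [ 1.2 -1.3 85.4] gap 31.8 F tool [ 0.4 -0.7  1.6] M tool [ 0.29  0.17 -0.  ] ang 0.42 w 0.31490307942175644 59.33856010437012
[[-0.0, -0.0, 0.0], [0.0, -0.0, 0.0], [0.0, 0.0, -0.0], [-0.0, -0.0, 0.0], [0.0, 0.0, -0.0], [-0.0, 0.0, -0.0], [0.0, -0.0, -0.0], [0.0, -0.0, -0.0], [-0.0, 0.0, -0.0], [0.0, -0.0, 0.0]] [0.5435 0.0866 0.16  ]
scene crop preds: mouth [599. 236.] shoulder [567. 186.] seat [627. 287.] stem16 [611. 263.]
wrist preds: boss c [195. 192.] boss far [195.  75.]
```

View pics/c6.png

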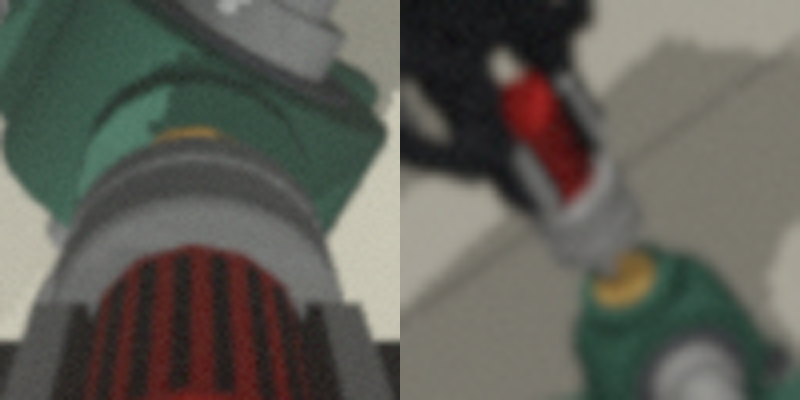

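Left (wrist): boss and brass are centred at crop column about 189, the coupler at about 198, so a further -1 mm in y. Right (scene): the coupler axis through shoulder (570,190) and mouth (597,240) extends to the boss centre at about (626,288). That is aligned, so I advance.

Call:
move_arm --pt "0 -0.1 0 0 0 0 -1" --pt "0 0 0.4 0 0 0 -1" --pt "0 0 0.4 0 0 0 -1" --pt "0 0 0.4 0 0 0 -1" --pt "0 0 0 0 0 0 -1" --pt "0 0 0 0 0 0 -1" --pt "0 0 0 0 0 0 -1" --pt "0 0 0 0 0 0 -1" --pt "0 0 0 0 0 0 -1" --pt "0 0 0 0 0 0 -1"

```text
time: 10.37
tool_pos: [0.5471, 0.0843, 0.1489]
tool_rot: [0.208, 0.676, 0.704, 0.063]
contact_force: [0.5, -0.1, -2.0]
gripper_width: 0.316
grasp_force: 59.5
```

```bash
python3 st.py
```

```text
t 10.8667 seat in tool mm [ 1.1 -0.3 73.5] gap 19.9 F tool [ 0.1 -0.5  1.7] M tool [ 0.3   0.16 -0.  ] ang 0.42 w 0.3171674018608107 59.53759431838989
[[0.0, 0.0, -0.1], [0.0, 0.0, -0.1], [-0.0, 0.0, -0.0], [-0.0, 0.0, -0.0], [-0.0, 0.0, -0.0], [-0.0, -0.0, 0.0], [0.0, 0.0, 0.0], [-0.0, -0.0, 0.0], [0.0, -0.0, 0.0], [-0.0, -0.0, 0.1]] [0.5471 0.0843 0.1488]
```

Free so far, with no lateral force. Now I step on with force readouts.

Call:
move_arm --pt "0 0 0.2 0 0 0 -1" --pt "0 0 0.2 0 0 0 -1" --pt "0 0 0.2 0 0 0 -1" --pt "0 0 0 0 0 0 -1" --pt "0 0 0 0 0 0 -1" --pt "0 0 0 0 0 0 -1" --pt "0 0 0 0 0 0 -1"

```text
time: 11.45
tool_pos: [0.5496, 0.0832, 0.1434]
tool_rot: [0.208, 0.676, 0.704, 0.063]
contact_force: [1.4, 1.3, 0.0]
gripper_width: 0.313
grasp_force: 59.7
```

```bash
sed -i 's/range(10)/range(4)/;$d' st.py; python3 st.py
```

```text
t 11.65 seat in tool mm [ 1.1 -0.6 67.5] gap 13.9 F tool [1.5 0.9 1.2] M tool [-0.05  0.4   0.03] ang 0.43 w 0.31159357437486085 59.58116412162781
```

Call:
move_arm --pt "0.05 0.06 0.2 0 0 0 -1" --pt "0 0 0.2 0 0 0 -1" --pt "0 0 0.2 0 0 0 -1" --pt "0 0 0 0 0 0 -1" --pt "0 0 0 0 0 0 -1" --pt "0 0 0 0 0 0 -1"

```text
time: 12.15
tool_pos: [0.5522, 0.0824, 0.1382]
tool_rot: [0.208, 0.676, 0.704, 0.063]
contact_force: [-2.9, -0.2, 2.7]
gripper_width: 0.317
grasp_force: 59.8
```

```bash
python3 st.py
```

```text
t 12.35 seat in tool mm [ 0.8 -1.  61.6] gap 8.0 F tool [-0.2 -1.8 -4.3] M tool [ 0.43 -0.   -0.02] ang 0.42 w 0.3121173212715455 59.78410184383392
```

Call:
move_arm --pt "0 -0.04 0.2 0 0 0 -1" --pt "0 0 0.2 0 0 0 -1" --pt "0 0 0 0 0 0 -1" --pt "0 0 0 0 0 0 -1" --pt "0 0 0 0 0 0 -1" --pt "0 0 0 0 0 0 -1"

```text
time: 12.85
tool_pos: [0.5536, 0.0816, 0.1347]
tool_rot: [0.209, 0.676, 0.704, 0.063]
contact_force: [-3.6, 0.5, 4.9]
gripper_width: 0.313
grasp_force: 60.0
```

```bash
python3 st.py
```

```text
t 13.05 seat in tool mm [ 0.8 -1.  57.7] gap 4.1 F tool [-0.9 -1.5 -6.9] M tool [ 0.45 -0.04 -0.02] ang 0.43 w 0.31580754957903157 59.9896377325058
```

Call:
move_arm --pt "0 0 0.2 0 0 0 -1" --pt "0 0 0.2 0 0 0 -1" --pt "0 0 0 0 0 0 -1" --pt "0 0 0 0 0 0 -1" --pt "0 0 0 0 0 0 -1" --pt "0 0 0 0 0 0 -1"

```text
time: 13.55
tool_pos: [0.5547, 0.0813, 0.1327]
tool_rot: [0.208, 0.676, 0.704, 0.063]
contact_force: [-17.4, 3.6, 19.8]
gripper_width: 0.311
grasp_force: 62.5
```

```bash
python3 st.py
```

```text
t 13.75 seat in tool mm [ 0.7 -1.2 55.5] gap 1.9 F tool [ -0.8  -8.4 -24.1] M tool [ 1.72 -0.1  -0.01] ang 0.41 w 0.31131994275312297 62.4875146150589
```

The force followed the valve spring (about 6 N, then 8.6 N) and then hit a hard stop at 26 N: home. I relieve the side force a little and check that it holds.

Call:
move_arm --pt "0 -0.08 0 0 0 0 -1" --pt "0 0 0 0 0 0 -1" --pt "0 0 0 0 0 0 -1" --pt "0 0 0 0 0 0 -1" --pt "0 0 0 0 0 0 -1" --pt "0 0 0 0 0 0 -1"

```text
time: 14.25
tool_pos: [0.5546, 0.0813, 0.1327]
tool_rot: [0.209, 0.676, 0.704, 0.063]
contact_force: [-13.5, 2.3, 17.4]
gripper_width: 0.316
grasp_force: 62.0
```

```bash
python3 st.py
```

```text
t 14.45 seat in tool mm [ 0.7 -1.2 55.5] gap 1.9 F tool [ -0.6  -6.1 -20.7] M tool [ 1.31 -0.04 -0.03] ang 0.44 w 0.3146923789481243 61.978896260261536
```

Call:
move_arm --pt "0 -0.06 0.08 0 0 0 -1" --pt "0 0 0 0 0 0 -1" --pt "0 0 0 0 0 0 -1" --pt "0 0 0 0 0 0 -1" --pt "0 0 0 0 0 0 -1" --pt "0 0 0 0 0 0 -1" --pt "0 0 0 0 0 0 -1" --pt "0 0 0 0 0 0 -1" --pt "0 0 0 0 0 0 -1" --pt "0 0 0 0 0 0 -1"

```text
time: 15.28
tool_pos: [0.5546, 0.0813, 0.1327]
tool_rot: [0.209, 0.676, 0.704, 0.064]
contact_force: [-16.7, 3.9, 20.6]
gripper_width: 0.315
grasp_force: 62.6
```

```bash
python3 st.py
```

```text
t 15.4833 seat in tool mm [ 0.7 -1.2 55.5] gap 1.9 F tool [ -0.6  -7.3 -26.6] M tool [ 1.62 -0.04 -0.03] ang 0.45 w 0.3137642476774899 62.57281422615051
```

The position did not change (55.5 mm) when pushed harder, so this is the hard stop, with a steady push of about 27 N. I hand in.

```bash
python3 -c "
from plant import manip
print(manip.job_done())"
```

```text
the job is handed in; nothing more can be done
None
```

The coupler is snapped onto the nipple and pressed home against the hard stop with about 27 N, still gripped; the job is handed in at about 15.5 s, judged home from force and position readings since the last picture came before the press.

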